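# Free the pawl and lower the reel press

## Task

On the packing bench the arm of the reel press is held up by its ratchet. Press the pawl's thumb pad all the way down so that the pawl comes free of the teeth and stays free, then push the arm down by its cross grip until its round shoe rests on the paper reel. Leave the reel on its spindle and do not disturb the other things on the bench.

Things in the scene. Friction and masses are not known exactly. Their poses are not given: they have to be found in the camera images.
- press: Grey bench press, fixed to the table. Origin: centre of the underside of its base plate (310 x 140 x 12 mm). Its x axis runs from the ratchet end to the arm's grip end, y is the hinge direction, z up. A spindle (30 mm across) stands at x = 80 mm. An upright cheek plate, top at z = 158 mm, stands at y = 26 to 34 mm, x = -135 to -15 mm.
- pivot (a point): The arm's hinge axis: at x = -40 mm, y = 0, z = 100 mm of the press; the axis is the press's y axis.
- hold_arm (a joint): Arm of the press, a grey bar 18 mm square with a toothed steel wheel round its hinge. 0 = raised 0.80 rad above level; the value (rad) grows as the arm goes down; the elevation is 0.80 minus the value. The shoe rests flat on the reel at about 0.80 (arm level). Until the pawl is free a tooth stops it at about 0.09. The hinge is stiff: it takes about 3 N down on the grip and the arm stays where it is left.
- cross_grip (a point): Centre of the black round cross grip at the arm's free end, 225 mm from the hinge axis. The grip is 22 mm in diameter and 84 mm long, along the press's y axis.
- pawl (a joint): Dark steel pawl, a rocking bar above the toothed wheel. 0 = its nose is between the teeth; 0.30 rad = fully free, at its stop. It grows as the thumb pad is pressed down (about 4 N); it has no spring and stays where it is put. Its own hinge lies 62 mm from the pad's centre towards the wheel and 26 mm below the pad's top, parallel to the press's y axis.
- thumb_pad (a point): Centre of the top face of the pawl's flat thumb pad, 36 mm (press x) by 42 mm (press y), 9 mm thick, at the end of the pawl away from the arm. About 171 mm above the table at first; it sinks about 19 mm when fully pressed.
- spindle (a point): Centre of the top of the spindle, 48 mm above the table.
- reel_mid (a point): Centre of the white paper reel that lies round the spindle on the base plate: 104 mm in diameter, 38 mm hole, 50 mm high. This point is half-way up. Loose.
- roll_wide_mid (a point): Centre of a loose wide tape roll, 110 mm in diameter, 30 mm high. Bystander.
- roll_small_mid (a point): Centre of a loose small roll, 68 mm in diameter, 40 mm high. Bystander.
- carton: Loose closed carton 100 x 75 x 60 mm high, origin at the centre of its underside. Bystander.
- dispenser: Loose black tape dispenser 130 x 50 x 70 mm high, origin at the centre of its underside. Bystander.
- marker: Loose white marker pen 132 x 16 x 15 mm with a black cap, lying along its x axis; origin at its underside. Bystander.
- core: Loose cardboard core standing on end, 40 mm in diameter, 50 mm high, origin at the centre of its underside. Bystander.
Things that resemble listed ones, but are neither listed nor needed, are in the scene too. What is shaped like the part that bears reel_mid but blue or yellow is not meant.

How it is judged:
On the way, in this order (a step that is already met when the one before it is completed fails the run):
1. the pawl is pressed free (joint above 0.24 rad) while the arm is still up (value of joint pawl above 0.24 rad and value of joint hold_arm below 0.15 rad), for 0.2 s.
2. the arm is pushed down until its shoe is on the reel (joint above 0.77 rad) (value of joint hold_arm above 0.77 rad), for 0.2 s.
At the end, for the whole second after the job is handed in: The pawl is still free (joint above 0.20 rad). The arm is down with its shoe on the reel (arm joint above 0.77 rad, which is within about 4 mm at the shoe) and at rest; the reel lies flat on the base plate within 10 mm of the spindle's axis (value of joint pawl above 0.2 rad and value of joint hold_arm above 0.77 rad and velocity of joint hold_arm below 0.05 rad/s and horizontal distance between reel_mid and spindle below 0.01 m and height (world z) of reel_mid between 0.03 and 0.045 m); the robot touches nothing.
It fails at once if the reel is lifted or shoved more than 12 mm (distance of reel_mid from where it was at the start of the episode above 0.012 m).
It fails at once if a bystander is moved more than 20 mm (distance of any of roll_wide_mid, roll_small_mid, carton, dispenser, marker, core from where it was at the start of the episode above 0.02 m).
It also fails if it takes over 48 s, if anything falls off the work surface, if the arm or the gripper's body presses on something with over 40 N, if the wrist force passes 120 N, or if a joint passes its speed limit or range.

## Robot

A 6-joint arm with a two-finger parallel gripper is mounted at the origin on the work surface. World frame = base frame: x ahead of the robot, y to its left, z up, the work surface at z = 0. Lengths are in m, angles in rad, forces in N, time in s.
With the tool pointing down it reaches from about 0.3 to 0.875 m from the base axis. Payload 6.4 kg.
Tool frame: the origin (TCP) lies midway between the tips of the shut fingers; the grasp point (between the pads) lies 19 mm behind it; z points along the fingers, y is the direction in which the jaws open and shut (so a half turn about z gives the same grasp; the last joint's range is limited). The gripper opens to 85 mm and grips with 20 to 120 N. Pads are 22 mm wide; open, the fingers measure 114 mm over their backs; the gripper's body (76 mm by 85 mm) begins 54 mm behind the grasp point. The pads swing forward as they close: fully open they stand 13 mm farther back than shut.
Start: joints at [1.06, 0.181, 1.607, -0, 1.354, -0.206], TCP at [0.173, 0.549, 0.231] pointing down, gripper open.
Joint ranges: [-2.99, 2.99], [-0.89, 2.07], [0.3, 2.58], [-1.14, 4.28], [0, 2.63], [-3.12, 3.12]. Speed limits (rad/s): [2.57, 2.57, 3.01, 3.14, 3.14, 3.14].

## Interface

Orientations are given as a unit quaternion [w, x, y, z].
In Python, from bench import get_obs, camera, hand_in gives the robot as it stands.
- The arm moves only by the tool drive_tool, never from a script. Its argument "deltas" is a list of rows, each a list of 2 entries, a list of its own where there are three numbers: the shift along the world's x, y, z in m, then the turn about the world's z in rad. A call has 1 to 10 rows; each row shifts and turns the pose as measured when the row begins; what a row does not reach is not made up. A row lasts 1/10 s, in which the tool goes at most 50 mm and 8.59 degrees, less where a joint would pass 70% of its speed; a pose out of reach is approached as far as the arm can. A call is refused whole if a number of a shift passes 0.05 or a number of a turn 0.15, either way. A call with a gripper value outside its range is refused whole. "gripper" is the opening, from 0 (shut) to 1 (fully open), set as the call begins (left out, the last holds). The fingers move at their own pace and stop on an object; the grip force is fixed at half the most. Time passes only in rows, so rows that do not move let the fingers close. It gives the time, the measured TCP pose, the force and the opening at its end, in the units of the state.
- get_obs(): the state, without advancing time (a new reading comes with each control period).
- camera(name): name is "side" or "top"; returns a dict with "frame" (420x560x3 uint8, red, green, blue), "fx", "fy", "cx", "cy" (pixels), "eye" and "attitude" of the camera in the world. Camera axes: x right, y down, z forward; pixel columns grow to the right and rows downward; lengths in m; the calibration is good to about 2 mm. A picture is of the moment at which its call begins. There is no depth.
- hand_in(): hands the job in, once; it reports no verdict.
The state is a dict: "time_s": time; "q": joint angles; "dq": joint speeds; "joint_efforts": joint torques, N m; "eef_pos": TCP position; "eef_rot": TCP orientation; "wrist_force": force on the tool from outside, world axes, zero at the start; "torque": the same for the moment, N m; "opening": opening from 0.0 (shut) to 1.0 (fully open).
Only numpy, scipy, OpenCV 4.12 (cv2) and the standard library are available. Lean on these libraries where they do the work, as an engineer would, in place of code of your own. Each camera call takes 0.05 s, during which the arm holds its last target.

## Working session

There is one attempt and no reset: what is moved stays moved. The work goes in short steps, Python scripts to look and compute and a tool call to move; the robot and the scene stay as the last step left them, time stands still between calls to the robot, and variables do not carry over. Pictures are saved under pics/ and viewed, and the job is handed in when it is done.

Besides the shell and the picture viewer there is one more tool, called after "Emit:" as name(argument=value, ...), one argument or row to a line, values as JSON. drive_tool: Moves the arm, as the interface text tells. Its arguments: {"type":"object","properties":{"deltas":{"type":"array","items":{"type":"array"}},"gripper":{"type":"number"}},"required":["deltas"]}

```bash
mkdir -p pics; ls
python3 - <<'E'
from bench import *
import cv2
for n in("side","top"):
    c=camera(n);cv2.imwrite(f"pics/{n}0.png",c["frame"][:,:,::-1]);print(n,c["fx"],c["fy"],c["cx"],c["cy"],c["eye"],c["attitude"])
print(get_obs())
E
```

```text
pics
side 411.56340247370457 411.56340247370457 272.19982570873447 207.81897157595301 [ 0.51944976 -0.64507795  0.9088419 ] [-0.36014222  0.9309556  -0.05341482  0.0276786 ]
top 441.23017501235796 441.23017501235796 278.6411777244093 214.83935058716318 [0.4252624  0.04694738 1.06875912] [ 0.07332008 -0.66724706  0.73716636 -0.07740347]
{'time_s': 0.1, 'q': array([ 1.05969836e+00,  1.81519419e-01,  1.60788845e+00, -2.59482461e-06,
        1.35378634e+00, -2.06299318e-01]), 'dq': array([ 7.68600284e-05, -2.69553292e-03, -3.08703798e-03, -1.22618296e-03,
        1.14984126e-04,  1.85106660e-03]), 'joint_efforts': array([ 6.31867533e-04, -4.45874870e+01, -3.52242136e+01, -2.59186809e-04,
        4.09168322e-03, -1.86587607e-05]), 'eef_pos': array([0.17229869, 0.54806827, 0.23045407]), 'eef_rot': array([-2.79930581e-04,  1.51809757e-01,  9.88409407e-01, -7.50253545e-04]), 'wrist_force': array([-0.18383098,  0.09621269, -1.00352012]), 'torque': array([-0.03172286, -0.04767636, -0.02253973]), 'opening': 0.99496787010559}
```

View pics/side0.png

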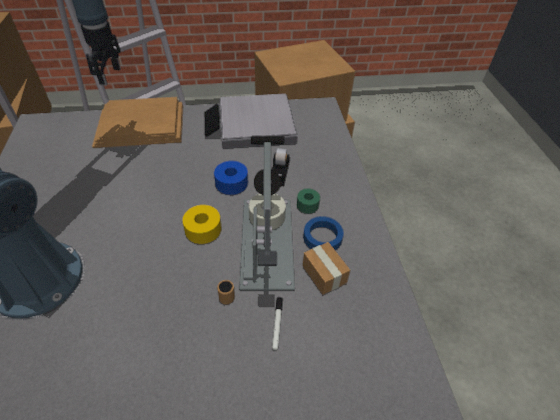

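View pics/top0.png

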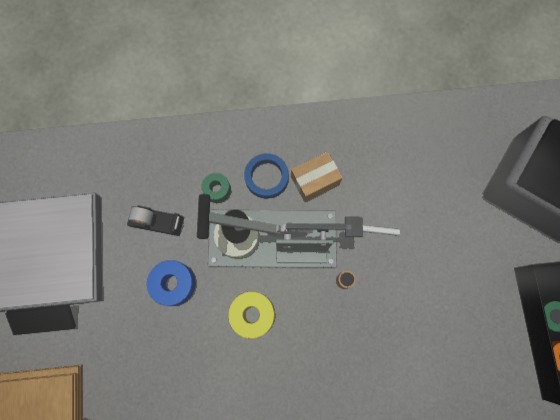

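The top view shows the press with its cross grip at about (204,217) and its pad at about (354,227). In the side view there are two dark squares, at (267,258) and (266,300). The white reel at top (237,233) is on the press; the blue and yellow ones are not meant. I'll enlarge to check.

```bash
python3 - <<'E'
import cv2,numpy as np
a=cv2.imread("pics/side0.png")[130:330,180:350]
b=cv2.imread("pics/top0.png")[150:310,180:420]
cv2.imwrite("pics/s0c.png",cv2.resize(a,None,fx=3,fy=3,interpolation=cv2.INTER_CUBIC))
cv2.imwrite("pics/t0c.png",cv2.resize(b,None,fx=3.3,fy=3.3,interpolation=cv2.INTER_CUBIC))
E
cat > h.py <<'E'
import numpy as np, cv2
from scipy.spatial.transform import Rotation as R
from bench import camera,get_obs
C={"side":(411.5634,272.1998,207.8190,[ 0.51944976,-0.64507795,0.9088419 ],[-0.36014222,0.9309556,-0.05341482,0.0276786 ]),
"top":(441.23017,278.64118,214.83935,[0.4252624,0.04694738,1.06875912],[ 0.07332008,-0.66724706,0.73716636,-0.07740347])}
def Rm(n): w,x,y,z=C[n][4]; return R.from_quat([x,y,z,w]).as_matrix()
def proj(n,p):
    f,cx,cy,e,_=C[n]; c=(np.atleast_2d(p)-e)@Rm(n); return c[:,:2]/c[:,2:]*f+[cx,cy]
def atz(n,uv,z):
    f,cx,cy,e,_=C[n]; d=Rm(n)@[(uv[0]-cx)/f,(uv[1]-cy)/f,1]; return np.array(e)+d*(z-e[2])/d[2]
E
```

```text
(no output)
```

View pics/s0c.png

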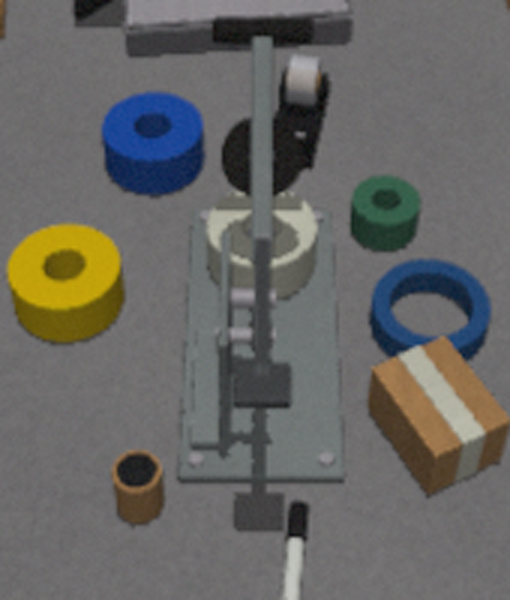

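View pics/t0c.png

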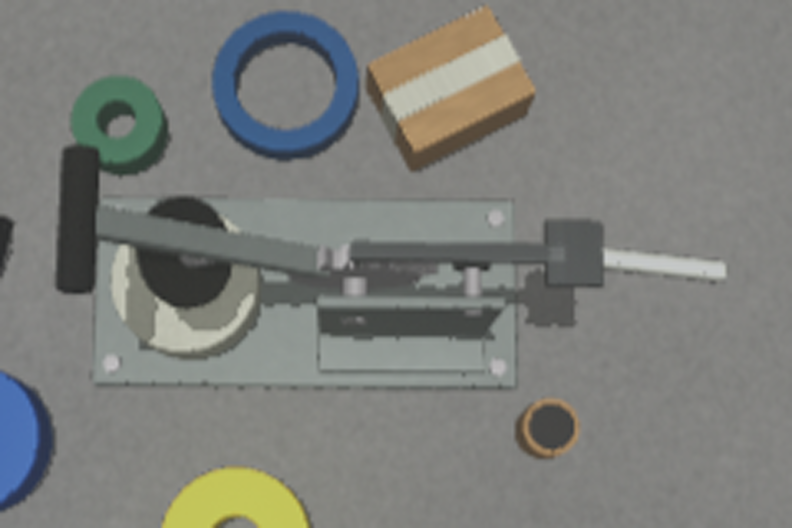

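```bash
cat >> h.py <<'E'
def press_fit():
    from scipy.optimize import least_squares
    # corners local (x,y) : grip end x=+155
    T=np.array([(94,197),(513,199),(516,386),(94,386)])/3.3+[180,150]
    P=np.array([atz("top",t,.012) for t in T]); return P
E
python3 - <<'E'
from h import *
P=press_fit(); print(P.round(4)); c=P.mean(0)
ex=(P[0]+P[3]-P[1]-P[2])/2; print(c,np.linalg.norm(ex)); th=np.arctan2(ex[1],ex[0]); ex=np.array([np.cos(th),np.sin(th),0]); ey=np.array([-ex[1],ex[0],0])
print("yaw",th, "width",((P[0]-P[3])@ey))
c[2]=0
S=lambda x,y,z:c+ex*x+ey*y+[0,0,z]
# side corners check
for p in [(-155,70),(-155,-70),(155,70),(155,-70)]:
    print(p,proj("side",S(p[0]/1e3,p[1]/1e3,.012)).round(1), "meas near (179,480)/(344,480)->",)
padT=atz("top",(180+574/3.3,150+252/3.3),.171); padS=atz("side",(180+262/3,130+383/3),.171)
print("pad",padT,padS)
for p in(padT,padS): d=p-c; print("local",d@ex,d@ey)
g=S(-.04+.225*np.cos(.8),0,.1+.225*np.sin(.8));print("grip pred",g,proj("top",g),"meas",180+78/3.3,150+220/3.3,proj("side",g))
print("spindle",S(.08,0,.048))
E
```

```text
[[ 0.684   0.1997  0.012 ]
 [ 0.6513 -0.1105  0.012 ]
 [ 0.5133 -0.0952  0.012 ]
 [ 0.5437  0.2089  0.012 ]]
[0.59805202 0.05071208 0.012     ] 0.3087918587340585
yaw 1.4685666230303622 width -0.14048691226499163
(-155, 70) [[238.6 288.4]] meas near (179,480)/(344,480)->
(-155, -70) [[294.5 287.9]] meas near (179,480)/(344,480)->
(155, 70) [[242.4 198.6]] meas near (179,480)/(344,480)->
(155, -70) [[289.  198.4]] meas near (179,480)/(344,480)->
pad [ 0.57963098 -0.12057342  0.171     ] [ 0.58115231 -0.12369344  0.171     ]
local -0.17227113180714304 0.0008448827769164526
local -0.17521961457410348 -0.0009869037731030763
grip pred [0.60996748 0.1668615  0.26140512] [[207.23058626 216.56182685]] meas 203.63636363636363 216.66666666666669 [[265.98594421 140.67362793]]
spindle [0.60621616 0.13029441 0.048     ]
```

The second dark square in the side view, at (266,300), is only the pad's shadow, and the top view agrees. Fitted poses:

- **Press:** about (0.598, 0.051), yaw 1.469.
- **Pad:** about (0.580, -0.122, 0.171).
- **Grip:** about (0.610, 0.167, 0.261).

Next I'll shut the gripper and move above the pad.

Emit:
drive_tool(
  deltas=[
    [[0,0,0.04],0.1],
    [[0,0,0.04],0.1],
    [[0.024,-0.04,0],0],
    [[0.024,-0.04,0],0],
    [[0.024,-0.04,0],0],
    [[0.024,-0.04,0],0],
    [[0.024,-0.04,0],0],
    [[0.024,-0.04,0],0],
    [[0.024,-0.04,0],0],
    [[0.024,-0.04,0],0],
  ],
  gripper=0,
)

```text
time_s: 1.1
eef_pos: [0.3636, 0.2181, 0.3089]
eef_rot: [-0.001, 0.042, 0.999, -0.004]
wrist_force: [0.7, 0.4, -0.7]
opening: 0.005
```

Emit:
drive_tool(
  deltas=[
    [[0.024,-0.04,0],0],
    [[0.024,-0.04,0],0],
    [[0.024,-0.04,0],0],
    [[0.024,-0.04,0],0],
    [[0.024,-0.04,0],0],
    [[0.024,-0.04,0],0],
    [[0.024,-0.04,0],0],
    [[0,0,0],0],
  ],
)

```text
time_s: 1.9
eef_pos: [0.5359, -0.0802, 0.3061]
eef_rot: [-0.002, 0.045, 0.999, -0.003]
wrist_force: [0.7, 0.4, -0.0]
opening: 0.001
```

Emit:
drive_tool(
  deltas=[
    [[0.023,-0.024,0],0],
    [[0.022,-0.022,0],0],
    [[0,0,-0.04],0],
    [[0,0,-0.03],0],
    [[0,0,-0.02],0],
    [[0,0,0],0],
  ],
)

```text
time_s: 2.5
eef_pos: [0.5807, -0.1273, 0.2109]
eef_rot: [-0.004, 0.047, 0.999, -0.002]
wrist_force: [-0.0, 0.4, -0.4]
opening: -0.001
```

Run:
```python
from h import *
from bench import *
o=get_obs();print(o["eef_pos"],proj("top",o["eef_pos"]),proj("side",o["eef_pos"]))
a=camera("side")["frame"][130:330,180:350,::-1];b=camera("top")["frame"][150:310,200:420,::-1]
cv2.imwrite("pics/m1.png",np.hstack([cv2.resize(a,(374,440),interpolation=3),cv2.resize(b,(420,440*420//605),interpolation=3) if 0 else cv2.copyMakeBorder(cv2.resize(b,(420,305)),0,135,0,0,0)]))
```

```text
[ 0.58071677 -0.12732122  0.21086099] [[360.5045783  221.74243273]] [[267.40165198 248.04002589]]
```

View pics/m1.png

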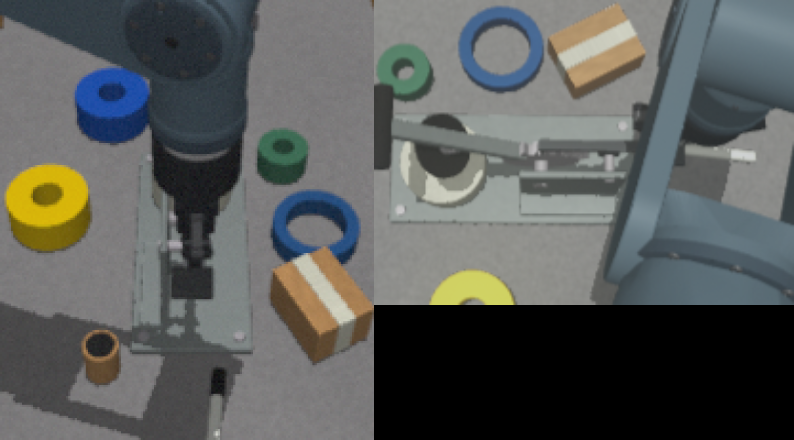

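The side view shows the shut fingers just above the pad and centred on it (crop about (195,262), pad at (192,283)). Pressing down.

Emit:
drive_tool(
  deltas=[
    [[0,0,-0.02],0],
    [[0,0,-0.015],0],
    [[0,0,-0.005],0],
    [[0,0,-0.004],0],
    [[0,0,-0.004],0],
  ],
)

```text
time_s: 3.1
eef_pos: [0.587, -0.1287, 0.1734]
eef_rot: [0.005, 0.046, 0.999, -0.005]
wrist_force: [0.5, 0.6, -0.7]
opening: 0.004
```

Emit:
drive_tool(
  deltas=[
    [[0,0,-0.004],0],
    [[0,0,-0.004],0],
  ],
)

```text
time_s: 3.3
eef_pos: [0.5877, -0.1297, 0.1666]
eef_rot: [0.006, 0.046, 0.999, -0.006]
wrist_force: [-2.2, -2.7, 5.0]
opening: -0.001
```

Emit:
drive_tool(
  deltas=[
    [[0,0,-0.003],0],
    [[0,0,-0.003],0],
  ],
)

```text
time_s: 3.5
eef_pos: [0.5879, -0.1309, 0.1615]
eef_rot: [0.007, 0.046, 0.999, -0.007]
wrist_force: [-3.1, -2.9, 4.5]
opening: 0.004
```

Emit:
drive_tool(
  deltas=[
    [[-0.001,0,-0.004],0],
    [[-0.001,0,-0.004],0],
  ],
)

```text
time_s: 3.7
eef_pos: [0.5874, -0.1322, 0.1543]
eef_rot: [0.009, 0.046, 0.999, -0.008]
wrist_force: [1.4, -2.6, 3.8]
opening: -0.001
```

Emit:
drive_tool(
  deltas=[
    [[-0.001,0,-0.003],0],
    [[0,0,-0.003],0],
  ],
)

```text
time_s: 3.9
eef_pos: [0.5879, -0.1327, 0.1497]
eef_rot: [0.011, 0.046, 0.999, -0.009]
wrist_force: [-7.5, 1.0, 25.5]
opening: -0.0
```

Emit:
drive_tool(
  deltas=[
    [[0,0,-0.003],0],
    [[0,0,-0.003],0],
  ],
)

```text
time_s: 4.1
eef_pos: [0.5881, -0.1327, 0.1496]
eef_rot: [0.011, 0.046, 0.999, -0.009]
wrist_force: [-12.2, 0.7, 25.1]
opening: 0.002
```

The pad is against its stop: the force jumped to 25 N after 21 mm of travel. I'll hold briefly, lift, and look.

Emit:
drive_tool(
  deltas=[
    [[0,0,-0.001],0],
    [[0,0,0],0],
    [[0,0,0.02],0],
    [[-0.007,0,0.04],0],
    [[0,0,0.04],0],
    [[0,0,0.04],0],
    [[0,0.03,0.03],0],
    [[0,0.04,0],0],
    [[0,0.04,0],0],
    [[0,0.04,0],0],
  ],
)

```text
time_s: 5.1
eef_pos: [0.5727, 0.0257, 0.3172]
eef_rot: [0.001, 0.048, 0.999, -0.001]
wrist_force: [0.9, -0.0, -0.9]
opening: 0.002
```

Run:
```python
from h import *
from bench import *
o=get_obs();print(o["eef_pos"],o["eef_rot"])
cv2.imwrite("pics/s2.png",cv2.resize(camera("side")["frame"][130:330,180:350,::-1],None,fx=3,fy=3,interpolation=2))
cv2.imwrite("pics/t2.png",cv2.resize(camera("top")["frame"][150:310,180:420,::-1],None,fx=3.3,fy=3.3,interpolation=2))
```

```text
[0.57272142 0.02571293 0.31717716] [ 0.00146543  0.04842955  0.9988248  -0.00120221]
```

View pics/s2.png

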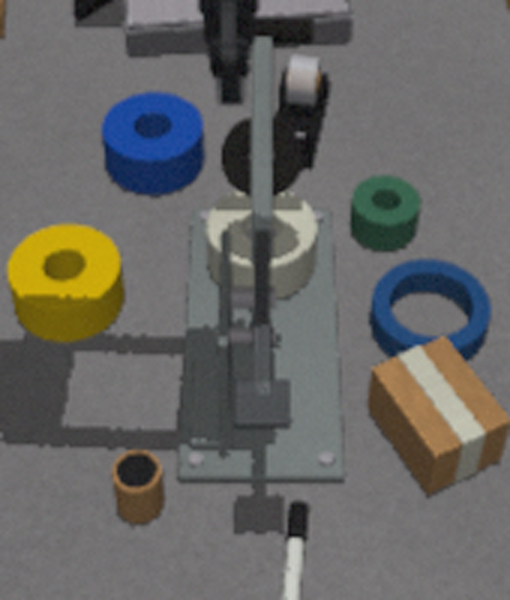

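View pics/t2.png

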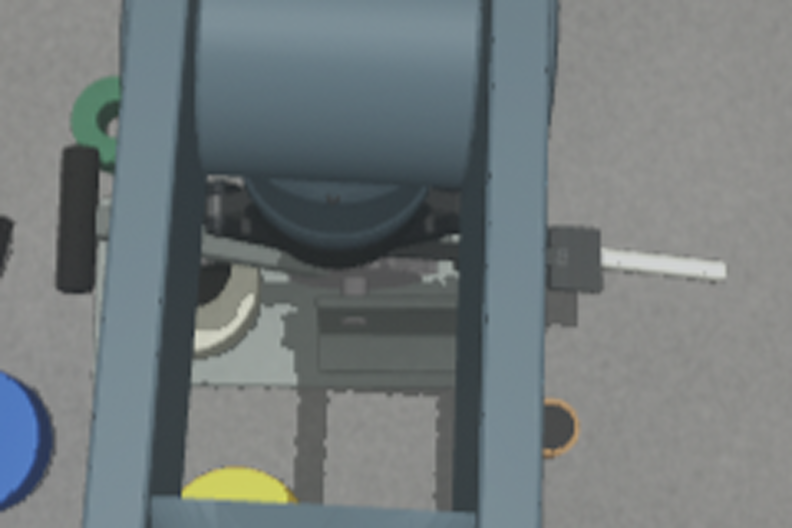

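Emit:
drive_tool(
  deltas=[
    [[0.012,0.045,0],0],
    [[0.012,0.045,0],0],
    [[0.012,0.045,0],0],
    [[0.004,0.014,0],0.02],
    [[0,0,0],0],
  ],
)

```text
time_s: 5.7
eef_pos: [0.6092, 0.1823, 0.3101]
eef_rot: [-0.005, 0.035, 0.999, 0.0]
wrist_force: [-0.6, 0.1, 0.2]
opening: 0.0
```

Run:
```python
from h import *
from bench import *
o=get_obs();print(o["eef_pos"],o["eef_rot"],proj("side",o["eef_pos"]))
c=np.array([.598,.0507,0]);th=1.4686;ex=np.array([np.cos(th),np.sin(th),0])
for a in (0,.3): # pawl hinge at local -.173+.062
    v=-.062+.026j; v*=np.exp(1j*a); p=c+ex*(-.174+.062+v.real)+[0,0,.145+v.imag]; print(a,p,proj("side",p)*3-[540,390])
cv2.imwrite("pics/s3.png",cv2.resize(camera("side")["frame"][80:280,180:350,::-1],None,fx=3,fy=3,interpolation=2))
cv2.imwrite("pics/t3.png",cv2.resize(camera("top")["frame"][150:310,180:420,::-1],None,fx=3.3,fy=3.3,interpolation=2))
```

```text
[0.60924962 0.18225361 0.31009891] [-5.38239319e-03  3.45136211e-02  9.99389628e-01  4.59579262e-04] [[265.04065838 120.87113539]]
0 [ 0.58024878 -0.12239215  0.171     ] [[260.5686429  381.65539149]]
0.3 [ 0.57974742 -0.1272809   0.1515165 ] [[260.53537349 402.5634883 ]]
```

View pics/s3.png

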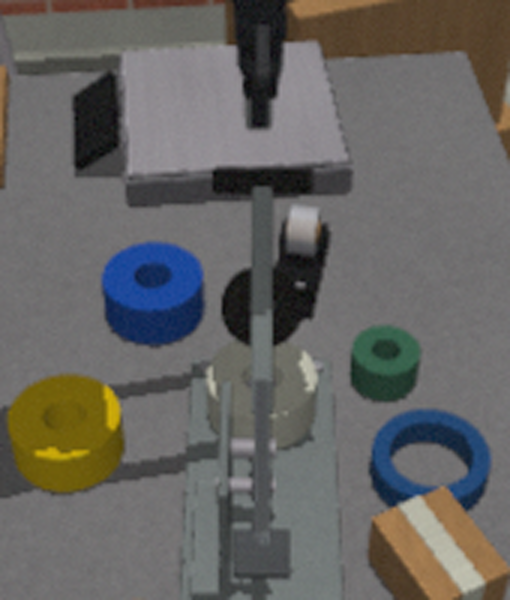

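View pics/t3.png

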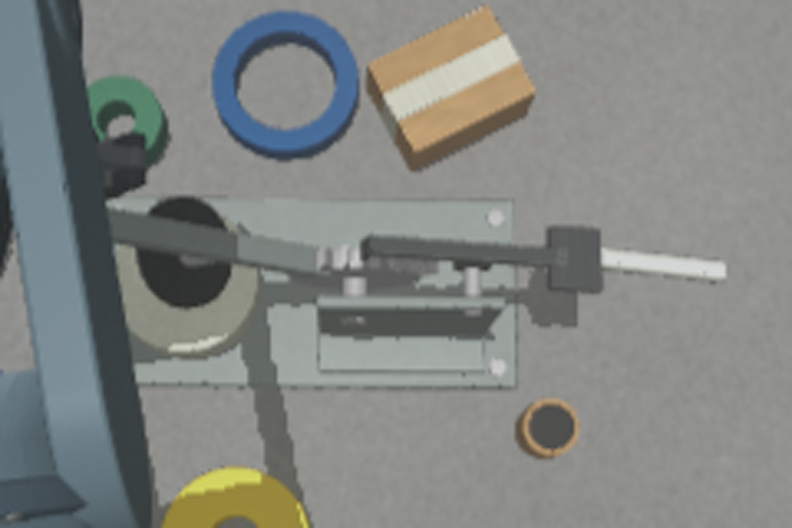

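The pad has sunk to side crop (262,402), which matches the predicted fully free position (0.30 rad). The black grip bar is at side crop (263,180), as predicted, just under the shut fingers. Now pushing along the arc.

Emit:
drive_tool(
  deltas=[
    [[0.001,-0.008,-0.015],0],
    [[0,-0.002,-0.01],0],
    [[0,0,-0.008],0],
    [[0,0.002,-0.005],0],
    [[0,0.002,-0.005],0],
  ],
)

```text
time_s: 6.3
eef_pos: [0.6101, 0.1667, 0.2642]
eef_rot: [-0.005, 0.04, 0.999, -0.0]
wrist_force: [0.4, 0.4, 4.5]
opening: 0.003
```

Emit:
drive_tool(
  deltas=[
    [[0,0.005,-0.007],0],
    [[0,0.006,-0.007],0],
  ],
)

```text
time_s: 6.5
eef_pos: [0.6114, 0.1778, 0.2513]
eef_rot: [-0.003, 0.041, 0.999, -0.0]
wrist_force: [0.3, -1.3, 3.3]
opening: -0.003
```

Emit:
drive_tool(
  deltas=[
    [[0.001,0.012,-0.01],0],
    [[0,0.009,-0.012],0],
    [[0,0.008,-0.012],0],
    [[0,0.006,-0.012],0],
  ],
)

```text
time_s: 6.9
eef_pos: [0.6137, 0.2161, 0.2027]
eef_rot: [-0.001, 0.041, 0.999, -0.001]
wrist_force: [2.4, -0.1, 2.8]
opening: -0.001
```

Emit:
drive_tool(
  deltas=[
    [[0,0.006,-0.012],0],
    [[0,0.005,-0.012],0],
    [[0,0.004,-0.012],0],
  ],
)

```text
time_s: 7.2
eef_pos: [0.6134, 0.2334, 0.1627]
eef_rot: [-0.001, 0.04, 0.999, -0.001]
wrist_force: [0.9, -1.9, 2.9]
opening: 0.0
```

Emit:
drive_tool(
  deltas=[
    [[0,-0.001,-0.012],0],
    [[0,0,-0.012],0],
    [[0,0,-0.008],0],
  ],
)

```text
time_s: 7.5
eef_pos: [0.6123, 0.2347, 0.127]
eef_rot: [-0.002, 0.039, 0.999, 0.001]
wrist_force: [1.4, 1.5, 2.6]
opening: 0.001
```

Emit:
drive_tool(
  deltas=[
    [[0,0,-0.005],0],
    [[0,0,-0.004],0],
  ],
)

```text
time_s: 7.7
eef_pos: [0.6117, 0.2345, 0.1162]
eef_rot: [-0.003, 0.04, 0.999, 0.001]
wrist_force: [0.4, 0.2, 3.0]
opening: 0.003
```

Emit:
drive_tool(
  deltas=[
    [[0,0,-0.003],0],
    [[0,0,-0.003],0],
  ],
)

```text
time_s: 7.9
eef_pos: [0.6118, 0.2344, 0.1104]
eef_rot: [-0.003, 0.04, 0.999, 0.001]
wrist_force: [-7.9, 0.4, 24.6]
opening: -0.005
```

The shoe is on the reel: force rose to 25 N at z 0.110, which is the level-arm height. I'll hold, lift clear, and check.

Emit:
drive_tool(
  deltas=[
    [[0,0,-0.002],0],
    [[0,0,0],0],
    [[0,0,0],0],
    [[0,0,0.01],0],
    [[0,0,0.03],0],
    [[0,0,0.04],0],
    [[0,0,0.04],0],
    [[-0.04,0.02,0.03],0],
    [[-0.05,0.03,0],0],
    [[-0.05,0.03,0],0],
  ],
)

```text
time_s: 8.9
eef_pos: [0.4825, 0.3014, 0.2616]
eef_rot: [-0.006, 0.045, 0.999, -0.001]
wrist_force: [0.2, 0.6, 0.3]
opening: 0.001
```

Emit:
drive_tool(
  deltas=[
    [[-0.04,0.04,0],0],
    [[-0.04,0.04,0],0],
    [[-0.04,0.04,0],0],
    [[-0.04,0.04,0],0],
    [[0,0,0],0],
  ],
)

```text
time_s: 9.4
eef_pos: [0.334, 0.4447, 0.2647]
eef_rot: [-0.005, 0.044, 0.999, -0.0]
wrist_force: [0.4, -0.8, 0.7]
opening: -0.003
```

Run:
```python
from h import *
from bench import *
o=get_obs();print(o["eef_pos"],o["wrist_force"])
c=np.array([.598,.0507,0]);th=1.4686;ex=np.array([np.cos(th),np.sin(th),0])
for e in(0,.03,.1):
    g=c+ex*(-.04+.225*np.cos(e))+[0,0,.1+.225*np.sin(e)]; print(e,"grip side crop",proj("side",g)*3-[540,390],"top crop",(proj("top",g)-[180,150])*3.3)
cv2.imwrite("pics/s4.png",cv2.resize(camera("side")["frame"][130:330,180:350,::-1],None,fx=3,fy=3,interpolation=2))
cv2.imwrite("pics/t4.png",cv2.resize(camera("top")["frame"][150:310,180:420,::-1],None,fx=3.3,fy=3.3,interpolation=2))
```

```text
[0.33397851 0.44473044 0.26469915] [ 0.39040765 -0.7849453   0.74511503]
0 grip side crop [[257.06739121 120.16695709]] top crop [[ 27.92901441 269.21979282]]
0.03 grip side crop [[257.07771066 115.04211865]] top crop [[ 26.02360515 267.46219847]]
0.1 grip side crop [[257.10774284 103.49123225]] top crop [[ 22.67575997 263.27941784]]
```

View pics/s4.png

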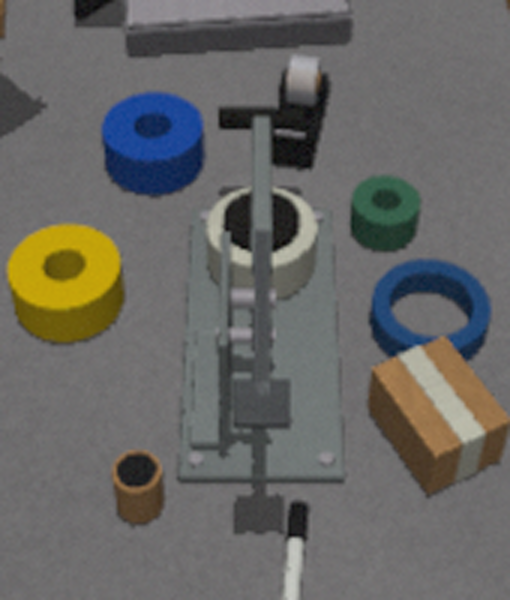

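View pics/t4.png

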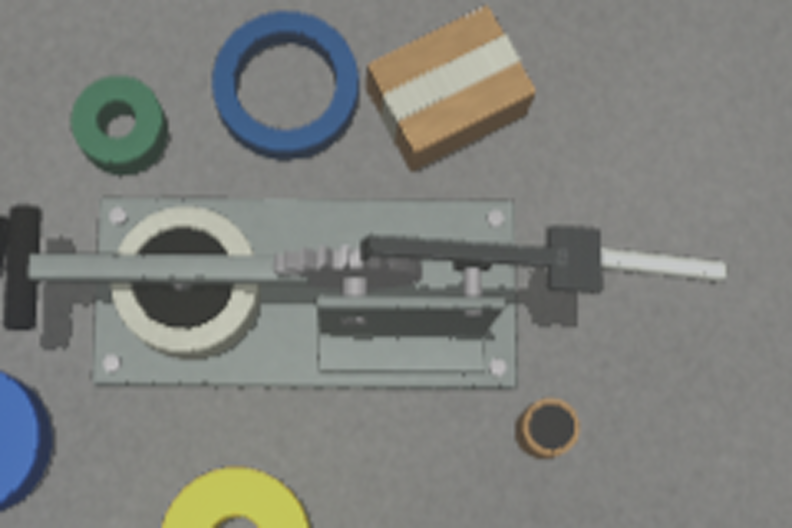

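```bash
python3 -c "
from bench import *
print(hand_in())"
```

```text
the job is handed in; nothing more can be done
None
```

The pawl is pressed free and the arm is down with its shoe on the paper reel. I handed the job in at about 9.5 s; hand-in reports no verdict, so success is judged from my own measurements below.

- **Pawl:** I pressed the thumb pad with the shut fingers until it met its stop, at 25 N with the tip at z ≈ 0.150 m. The last side picture still shows the pad at the position predicted for 0.30 rad.
- **Arm:** I pushed the cross grip down along its arc at about 3 N until the force jumped to 25 N. The tip was then at z = 0.110 m, against 0.111 m predicted for a level arm.
- **After lifting clear:** The shoe lies on the reel, and the reel is round the spindle where it was. In the pictures the bystanders are where they were at the start. The gripper is well away, with no contact force.

**Small disagreement:** the grip's picture position is 2–6 crop pixels off the level-arm prediction, about 1–4 mm. Read literally, that means the arm is between level and 0.03 rad above it, which is right at the 0.77 limit. The offset is about the size of the camera calibration and press-fit errors. The fingertip height at hard contact points to level.

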